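Putting the overhead stirrer into slow gear

ROBOT

A 6-joint arm with a two-finger parallel gripper is mounted at the origin on the work surface. World frame = base frame: x ahead of the robot, y to its left, z up, the work surface at z = 0. Lengths are in m, angles in rad, forces in N, time in s.
With the tool pointing down it reaches from about 0.225 to 0.875 m from the base axis. Payload 3.4 kg.
Tool frame: the origin (TCP) lies between the finger pads; the fingertips stand 11 mm ahead of it and the grasp point (between the pads) lies 8 mm behind it (tips_ahead is the distance from the TCP to the fingertips, in m); z points along the fingers, x is the direction in which the jaws open and shut, and the axes are right-handed (so a half turn about z gives the same grasp; the last joint's range is limited). The gripper opens to 85 mm and grips with 20 to 120 N. Pads are 22 mm wide; open, the fingers measure 114 mm over their backs; the gripper's body (76 mm by 85 mm) begins 54 mm behind the grasp point. The pads swing forward as they close: fully open they stand 13 mm farther back than shut.
Start: joints at [-1.453, 0.276, 1.505, -0, 1.361, -0.121], TCP at [0.136, -0.559, 0.242] pointing down, gripper open.
Joint ranges: [-2.89, 2.89], [-0.75, 2.08], [0.22, 2.7], [-1.18, 4.32], [0.11, 2.71], [-2.7, 2.7]. Speed limits (rad/s): [2.57, 2.57, 3.14, 3.14, 3.14, 3.14].

INTERFACE

Orientations are given as a unit quaternion [w, x, y, z].
In Python, from rig import get_state, get_image, sign_off, masks_of, tips_ahead gives the robot as it stands.
- The arm moves only by the tool play_rows, never from a script. Its argument "series" is a list of rows, each an object of numbers: "fingers": the closure, from -1 (fully open) to 1 (shut); "dx", "dy", "dz": the shift along the world's x, y, z in mm; "turn": the turn about the world's z in rad. A call has 1 to 20 rows; each row shifts and turns the pose as measured when the row begins; what a row does not reach is not made up. A row lasts 1/12 s, in which the tool goes at most 41.7 mm and 7.16 degrees, less where a joint would pass 70% of its speed; a pose out of reach is approached as far as the arm can. A call with a gripper value outside its range is refused whole. The fingers move at their own pace and stop on an object; "squeeze" is the grip in N (left out, the last holds). Time passes only in rows, so rows that do not move let the fingers close. It gives the time, the measured TCP pose, the force and the opening at its end, in the units of the state.
- get_state(): the state, without advancing time (a new reading comes with each control period).
- get_image(name): name is "side" or "top"; returns a dict with "pixels" (384x512x3 uint8, red, green, blue), "vfov" (degrees; the focal length in pixels is half the picture's height over the tangent of half this angle, whatever the lens; pixels are square), "cx", "cy" (the principal point, pixels), "rvec" (rotation vector, rad) and "tvec" (3), from world to camera coordinates, as OpenCV has them. Camera axes: x right, y down, z forward; pixel columns grow to the right and rows downward; lengths in m; the calibration is good to about 2 mm. A picture is of the moment at which its call begins. There is no depth.
- sign_off(): hands the job in, once; it reports no verdict.
Trained networks look in a picture, given as the dict that the camera call returned (one of the last four; its "shot" number tells which), for a name from the list of things; names that differ only in an ending like _2 or _b are one class to them, and where a whole thing is asked for, a point or a joint stands for the part that bears it (a point fixed in the world has none). Each returns a list of dicts, best first, with "p" (0 to 1); they miss things now and then, are a little off and sometimes report something else, mostly with a low value. They report only what shows in the picture. A call takes as long as a camera call.
- masks_of(picture, label): "region" (384x512 bool, what is visible of it) and "xy" ([column, row] in pixels, amid what is visible of it).
The state is a dict: "clock": time; "qpos": joint angles; "qd": joint speeds; "effort": joint torques, N m; "position": TCP position; "ee_rot": TCP orientation; "contact_force": force on the tool from outside, world axes, zero at the start; "moment": the same for the moment, N m; "width": finger opening in m.
Only numpy, scipy, OpenCV 4.12 (cv2) and the standard library are available. Lean on these libraries where they do the work, as an engineer would, in place of code of your own. Each camera call takes 0.05 s, during which the arm holds its last target. There are 200 camera calls.

TASK

The overhead stirrer has been left in neutral; put it into slow gear, leaving its gear-change knob pushed fully home and let go. As on any such gearbox the teeth meet tip to tip at first: ease the knob down by feel until they lean on each other, rock the spindle by its hand wheel until they drop in and catch, then press the knob the rest of the way, never forcing the teeth with either the knob or the wheel. Leave the things lying around it where they are.

Things in the scene. Friction and masses are not known exactly. Their poses are not given: they have to be found in the camera images.
- stirrer: Overhead stirrer lowered on its plate stand, fixed. White motor housing with a clear-sided gear case on it, x -45 to +135 mm, y -42 to +42 mm, flat aluminium deck on top at 256 mm; empty chuck below. Origin on the table under the spindle axis; +x points from the spindle past the gear-change knob to the column (16 mm thick, 470 mm high, 215 mm from the spindle); z up.
- column_top (a point): Top of the steel column of the stand, 472 mm above the table, 215 mm from the spindle axis: keep the arm clear of it.
- bearing: Steel boss (34 mm across, 10 mm high) on the deck in which the upright spindle turns; origin and axes as stirrer. It carries the spindle: hand wheel, chuck and, inside the gear case, a ring of five dog teeth about 26 mm from the axis.
- wheel_grip (a point): Fixed point on the spindle axis at mid-height of the hand wheel, 290 mm above the table. The hand wheel is a black ribbed cylinder on top of the spindle, 36 mm across, 28 mm high (276 to 304 mm above the table). It turns endlessly about the vertical: nearly free in neutral (about 0.03 Nm), up to 0.06 Nm while the teeth lean on each other, stiff once they have caught.
- teeth (a point): Fixed point on the spindle axis inside the gear case, where the teeth meet (five to the turn). With the fork spring wound up, turning the wheel either way makes them drop in and then catch on a flank within 70 degrees; how far differs every time. Once caught the wheel is stiff both ways (about 5 Nm/rad), with some 9 degrees of play between. Over about 0.4 Nm then is forcing the teeth.
- knob_top (a point): Centre of the flat top of the gear-change knob: a black mushroom knob 34 mm across, 16 mm thick, on a steel shift rail that slides vertically through the deck, 90 mm from the spindle axis along the stirrer's +x. Its top is 302 mm above the table less the value of gear_knob. z up; it does not turn.
- gear_knob (a joint): Knob's push down, m: 0 right up, 0.004-0.010 neutral (as found), 0.026 home in slow gear (end stop). Drags with 8 N and stays where left. At 0.013-0.017 the teeth meet; tip to tip, pushing on winds up the fork spring (2.5 N/mm): 12-14 N on the knob leaves 2-3 mm wound up, which the drag holds (over 4 mm it creeps back). Over 20 N when not home is forcing. In mesh only the drag resists.
- beaker: Glass beaker, 72 mm across, 95 mm high, stands on the table. Bystander. Origin under its centre.
- bottle: Amber bottle, 72 mm across, 160 mm high, stands on the table. Bystander. Origin under its centre.
- chuck_key: Steel T-shaped chuck key, 66 mm long, lies on the stand's base plate (12 mm high). Bystander. Origin under its cross bar.
- paddle: Stirring rod 8 mm thick, 260 mm long with a white paddle at one end, lies on the table. Bystander. Origin under its middle.
- dish: Flat round culture dish, 90 mm across, 18 mm high, on the table. Bystander. Origin under its centre.
- tip_box: Blue box of pipette tips, 122 x 87 x 63 mm. Bystander. Origin under its centre.
- screwdriver: Screwdriver with a red handle, lying. Bystander.

How it is judged:
At the end, for the whole second after the job is handed in: The gear-change knob is and stays within 1.8 mm of its end stop (joint above 0.0242 m) and is at rest: it springs back if the teeth are not in mesh. No bystander has been shifted by more than 25 mm (value of joint gear_knob above 0.0242 m and velocity of joint gear_knob below 0.003 m/s); the robot touches nothing.
It fails at once if the gear teeth are forced: more than 18 N between the dog teeth inside the gear case (contact force between stirrer and bearing above 18 N).
It fails at once if a bystander is moved by more than 25 mm or knocked over (distance of any of beaker, bottle, chuck_key, paddle, dish, tip_box, screwdriver from where it was at the start of the episode above 0.025 m or angle between any of beaker, bottle's own z axis and vertical above 0.4 rad).
It also fails if it takes over 69 s, if anything falls off the work surface, if the arm or the gripper's body presses on something with over 40 N, if the wrist force passes 120 N, or if a joint passes its speed limit or range.

## Working session

There is one attempt and no reset: what is moved stays moved. The work goes in short steps, Python scripts to look and compute and a tool call to move; the robot and the scene stay as the last step left them, time stands still between calls to the robot, and variables do not carry over. Pictures are saved under pics/ and viewed, about 8 in all and at most 12, crops included, and the job is handed in when it is done.

Besides the shell and the picture viewer there is one more tool, called after "Emit:" by a JSON object that holds its "method" and its "body", one argument or row to a line. play_rows: Moves the arm, as the interface text tells. Its arguments: {"type":"object","properties":{"series":{"type":"array"},"squeeze":{"type":"number"}},"required":["series"]}

```bash
mkdir -p pics; cat > h.py <<'E'
import numpy as np, cv2
from rig import get_state, get_image, sign_off, masks_of, tips_ahead
def K(d):
    f=d["pixels"].shape[0]/2/np.tan(np.radians(d["vfov"])/2)
    return np.array([[f,0,d["cx"]],[0,f,d["cy"]],[0,0,1]])
def ray(d,uv):
    R=cv2.Rodrigues(np.array(d["rvec"],float))[0]; c=-R.T@np.array(d["tvec"],float)
    v=R.T@np.linalg.inv(K(d))@np.array([uv[0],uv[1],1.]); return c,v
def at_z(d,uv,z):
    c,v=ray(d,uv); return c+v*(z-c[2])/v[2]
def proj(d,p):
    return cv2.projectPoints(np.array(p,float).reshape(-1,1,3),np.array(d["rvec"],float),np.array(d["tvec"],float),K(d),None)[0].reshape(-1,2)
def save(d,n): cv2.imwrite(f"pics/{n}.png",d["pixels"][:,:,::-1])
E
python3 - <<'E'
from h import *
s=get_state(); print(s, tips_ahead)
for n in("side","top"):
    d=get_image(n); save(d,n+"0"); print(n,d["vfov"],d["cx"],d["cy"],"cam",ray(d,(0,0))[0])
    for l in("stirrer","bearing","knob_top","gear_knob","column_top","beaker","bottle","tip_box"):
        for m in masks_of(d,l)[:2]: 
            ys,xs=np.where(m["region"]); print(l,round(m["p"],2),np.round(m["xy"],1),xs.min(),xs.max(),ys.min(),ys.max(),len(xs))
E
```

```text
{'clock': 0.0, 'qpos': array([-1.45296811e+00,  2.76610241e-01,  1.50614928e+00,  1.71976654e-05,
        1.36070142e+00, -1.20978863e-01]), 'qd': array([ 0.00021935, -0.0015268 ,  0.0007939 ,  0.00096062, -0.00027548,
       -0.00121449]), 'effort': array([ 1.26322135e-03, -4.16766822e+01, -2.45801550e+01, -5.67819984e-05,
        1.11812650e-02,  4.44069315e-06]), 'position': array([ 0.13596406, -0.55816387,  0.24142457]), 'ee_rot': array([-6.67515238e-04,  7.86301199e-01, -6.17842659e-01, -6.53543315e-04]), 'contact_force': array([-0.02832322, -0.06897619, -0.5101933 ]), 'moment': array([-0.02391571, -0.01685106,  0.02177569]), 'width': 0.08557394794885165} 0.011
side 51.454594885913735 258.94513739513206 189.26714836170453 cam [0.98080762 1.11188052 1.08275251]
stirrer 0.82 [277.4 240.4] 225 328 156 288 6126
bearing 0.56 [298.9 197.3] 296 306 187 247 158
gear_knob 0.63 [275.1 195.8] 272 281 194 203 65
column_top 0.84 [274.8 239. ] 225 323 157 286 5948
beaker 0.63 [314.7 270.3] 305 324 257 287 523
bottle 0.71 [259.1 163.6] 249 264 146 178 392
tip_box 0.98 [329.  346.5] 307 350 326 364 1578
top 42.2541548648903 254.73407056323362 186.4775020435078 cam [ 0.17464058 -0.00804449  2.1397847 ]
stirrer 0.63 [234.1 207. ] 209 261 144 247 3878
bearing 0.42 [232.1 215.5] 226 235 210 220 91
knob_top 0.52 [233.2 193.6] 228 236 187 195 65
gear_knob 0.43 [231.6 190.4] 228 236 187 195 63
column_top 0.65 [239.1 203.9] 209 259 145 246 3667
beaker 0.53 [195.9 218.9] 187 204 209 228 277
beaker 0.28 [136.4 195.5] 123 153 182 214 639
bottle 0.78 [375.  238.8] 362 383 232 250 309
bottle 0.2 [235.6 205.8] 209 260 144 246 3724
tip_box 0.7 [272.8 158.4] 266 280 155 201 118
tip_box 0.69 [136.5 195. ] 121 153 181 214 678
```

```bash
python3 - <<'E'
import cv2
a=cv2.imread("pics/side0.png")[120:320,180:400]; b=cv2.imread("pics/top0.png")[110:290,110:400]
cv2.imwrite("pics/s0c.png",cv2.resize(a,None,fx=3,fy=3,interpolation=cv2.INTER_CUBIC)[:600])
cv2.imwrite("pics/t0c.png",cv2.resize(b,None,fx=2.7,fy=2.7,interpolation=cv2.INTER_CUBIC))
E
python3 - <<'E'
from h import *
d=get_image("top")
def c(l,z):
    m=[m for m in masks_of(d,l)][0]; ys,xs=np.where(m["region"]); uv=((xs.min()+xs.max())/2,(ys.min()+ys.max())/2)
    p=at_z(d,uv,z); print(l,uv,np.round(p,4)); return p
b=c("bearing",.304); k=c("knob_top",.295); print(np.linalg.norm((k-b)[:2]), at_z(d,(233,152),.472))
E
```

```text
bearing (np.float64(373.0), np.float64(241.0)) [ 0.3783 -0.4346  0.304 ]
knob_top (np.float64(232.0), np.float64(191.5)) [0.5406 0.0965 0.295 ]
0.5553926648950033 [0.64574121 0.0912153  0.472     ]
```

View pics/s0c.png

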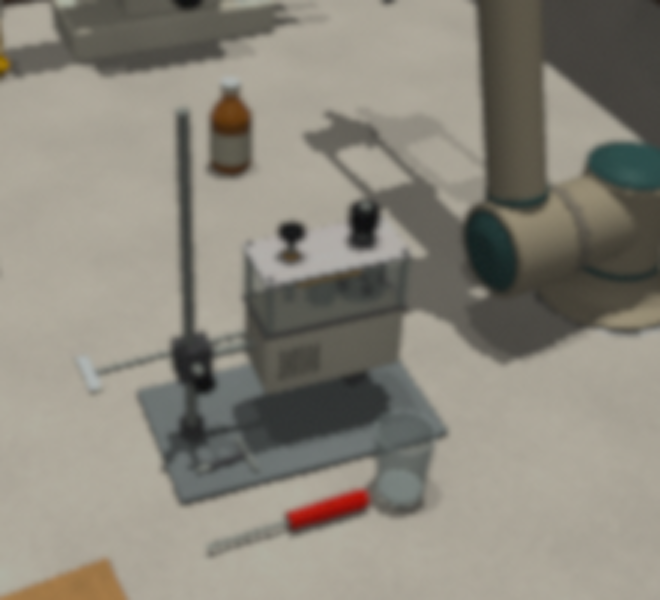

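View pics/t0c.png

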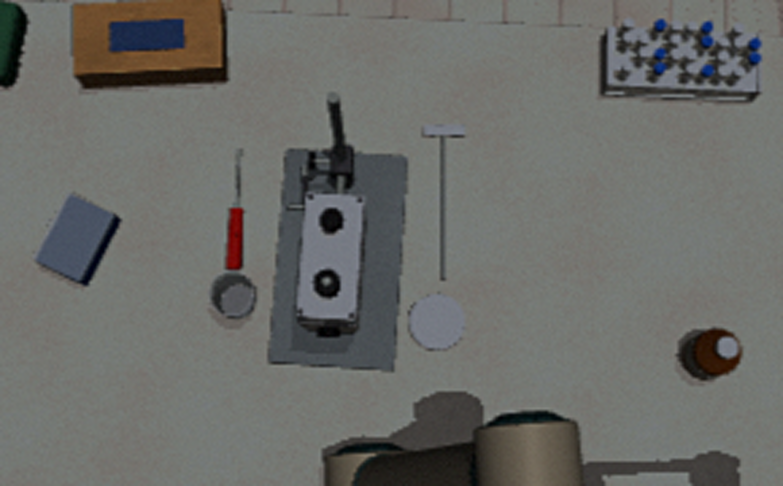

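The side view shows the knob at about (277,197), the wheel at about (301,193) and the column top at (241,157). In the top view they are at (232.6,192), (231,215) and (233,146). The "bearing" hit at (373,241) is actually the bottle. I'll refine using dark-blob centroids in both views.

```bash
python3 - <<'E'
from h import *
from scipy.optimize import least_squares
D={n:get_image(n) for n in("side","top")}
def blob(d,uv,r,th):
    g=cv2.cvtColor(d["pixels"],cv2.COLOR_RGB2GRAY).astype(float); u,v=map(int,uv)
    w=np.clip(th-g[v-r:v+r+1,u-r:u+r+1],0,None); ys,xs=np.mgrid[v-r:v+r+1,u-r:u+r+1]
    return np.array([(w*xs).sum(),(w*ys).sum()])/w.sum()
for n,uv in(("top",(232,192)),("top",(231,215))):
    g=cv2.cvtColor(D[n]["pixels"],cv2.COLOR_RGB2GRAY); u,v=uv; print(g[v-7:v+8,u-7:u+8])
tk=blob(D["top"],(232,192),7,80); tw=blob(D["top"],(231,215),7,80)
print(tk,tw)
pk=at_z(D["top"],tk,.295); pw=at_z(D["top"],tw,.302)
print(pk,pw,np.linalg.norm((pk-pw)[:2]),"yaw",np.arctan2(*(pk-pw)[[1,0]]))
print("side pred knob,wheel",proj(D["side"],[pk,pw-[0,0,.012]]))
pc=at_z(D["top"],(233.3,146.3),.472); print("col",pc, np.linalg.norm((pc-pw)[:2]),np.arctan2(*(pc-pw)[[1,0]]),proj(D["side"],pc))
a=cv2.resize(D["side"]["pixels"][175:225,250:325,::-1],None,fx=8,fy=8,interpolation=cv2.INTER_CUBIC)
cv2.imwrite("pics/s1.png",a)
E
```

```text
[[122 122 125 121 124 123 125 127 125 123 122 123 124 120 123]
 [124 122 122 123 125 126 126 125 125 125 126 125 121 120 122]
 [122 122 125 127 120  81  41  28  33  41 106 125 124 124 122]
 [124 123 124 125  79  27   6   6   8   6  33  82 117 126 122]
 [122 123 124  99  41  14  11  13  12   7  14  49 113 127 121]
 [123 124 126  64  14   5  17  15  16  10   9  21 107 126 125]
 [122 125 128  59  16  13  15  16  18  15   6   9  83 118 122]
 [123 122 126  63  12   9  14  15  14  15  10  17 108 126 124]
 [122 122 122  75  21   7  13  16  15  11   2  23 107 125 123]
 [121 125 125 121  62  14   6   6   3   5  23  44 110 125 121]
 [121 122 125 124  78  33  16   3   6  42 108 123 125 125 122]
 [123 123 123 125 120  76  56  53  60 109 125 125 123 120 120]
 [123 121 124 124 125 121 119 121 118 122 125 124 122 121 122]
 [120 121 124 122 124 124 120 124 126 123 122 122 122 121 122]
 [121 120 123 122 122 121 121 123 121 124 120 122 122 122 121]]
[[121 123 125 123 126 124 125 123 124 124 124 121 122 121 123]
 [120 122 124 125 126 122  99  88  94 118 126 125 119 124 120]
 [124 125 126 122  69  31  1
[... 453 characters left out ...]
7   3  37 110 125 123]
 [123 123 120  63  13   1  16  16   8   0  17 105 126 125 124]
 [122 123 127 120  61  21  10  11   4  19  41 109 128 123 119]
 [124 121 120 125 122  98  89  70  67 113 124 126 123 121 121]
 [120 120 124 125 127 124 127 121 125 130 124 124 124 121 123]
 [122 120 122 121 123 123 122 126 124 121 120 119 120 122 121]]
[232.38388278 191.3025641 ] [230.75498575 214.7924611 ]
[0.54147776 0.09511653 0.295     ] [0.45043354 0.0955836  0.302     ] 0.09104541849282344 yaw -0.005130084924701001
side pred knob,wheel [[277.90030905 196.24414524]
 [302.15982502 192.28779885]]
col [0.66639704 0.09136756 0.472     ] 0.21600464784185475 -0.01951952351719819 [[241.35831531 156.75005346]]
```

View pics/s1.png

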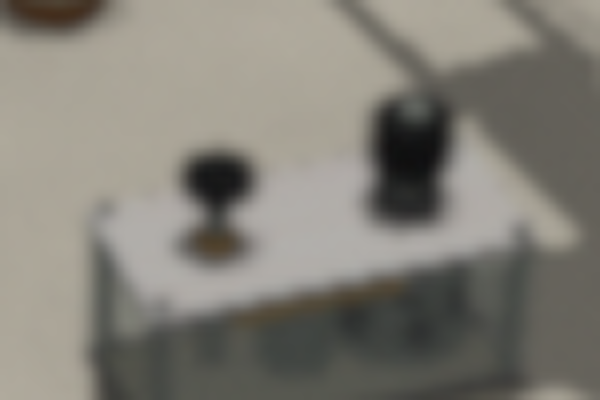

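The measured spindle-knob spacing is 91 mm against 90 given, and spindle-column is 216 mm against 215. The side-view reprojection agrees within about 1 px. That puts the wheel at (0.451, 0.0955) and the knob at (0.541, 0.0948), with yaw close to 0. Next I raise the arm and close the fingers on the way to the knob.

Emit:
{"method": "play_rows", "body": {
  "series": [
    {"dz":40,"fingers":1},
    {"dz":40,"fingers":1},
    {"dz":40,"fingers":1},
    {"dz":40,"fingers":1},
    {"dx":20,"dy":32,"fingers":1},
    {"dx":20,"dy":32,"fingers":1},
    {"dx":20,"dy":32,"fingers":1},
    {"dx":20,"dy":32,"fingers":1},
    {"dx":20,"dy":32,"fingers":1},
    {"dx":20,"dy":32,"fingers":1},
    {"dx":20,"dy":32,"fingers":1},
    {"dx":20,"dy":32,"fingers":1},
    {"dx":20,"dy":32,"fingers":1},
    {"dx":20,"dy":32,"fingers":1},
    {"dx":20,"dy":32,"fingers":1},
    {"dx":20,"dy":32,"fingers":1},
    {"dx":20,"dy":32,"fingers":1},
    {"dx":20,"dy":32,"fingers":1},
    {"dx":20,"dy":32,"fingers":1},
    {"fingers":1}
  ],
  "squeeze": 20
}}

```text
invalid input at $.series[0]: expected keys fingers, dx, dy, dz, turn
```

Emit:
{"method": "play_rows", "body": {
  "series": [
    {"dx":0,"dy":0,"dz":40,"turn":0,"fingers":1},
    {"dx":0,"dy":0,"dz":40,"turn":0,"fingers":1},
    {"dx":0,"dy":0,"dz":40,"turn":0,"fingers":1},
    {"dx":0,"dy":0,"dz":40,"turn":0,"fingers":1},
    {"dx":20,"dy":32,"dz":0,"turn":0,"fingers":1},
    {"dx":20,"dy":32,"dz":0,"turn":0,"fingers":1},
    {"dx":20,"dy":32,"dz":0,"turn":0,"fingers":1},
    {"dx":20,"dy":32,"dz":0,"turn":0,"fingers":1},
    {"dx":20,"dy":32,"dz":0,"turn":0,"fingers":1},
    {"dx":20,"dy":32,"dz":0,"turn":0,"fingers":1},
    {"dx":20,"dy":32,"dz":0,"turn":0,"fingers":1},
    {"dx":20,"dy":32,"dz":0,"turn":0,"fingers":1},
    {"dx":20,"dy":32,"dz":0,"turn":0,"fingers":1},
    {"dx":20,"dy":32,"dz":0,"turn":0,"fingers":1},
    {"dx":20,"dy":32,"dz":0,"turn":0,"fingers":1},
    {"dx":20,"dy":32,"dz":0,"turn":0,"fingers":1},
    {"dx":20,"dy":32,"dz":0,"turn":0,"fingers":1},
    {"dx":20,"dy":32,"dz":0,"turn":0,"fingers":1},
    {"dx":20,"dy":32,"dz":0,"turn":0,"fingers":1},
    {"dx":0,"dy":0,"dz":0,"turn":0,"fingers":1}
  ],
  "squeeze": 20
}}

```text
clock: 2.82
position: [0.4416, -0.0532, 0.4088]
ee_rot: [-0.003, 0.784, -0.621, 0.004]
contact_force: [-0.3, 0.2, -0.1]
width: 0.0005
```

Emit:
{"method": "play_rows", "body": {
  "series": [
    {"dx":20,"dy":30,"dz":0,"turn":0,"fingers":1},
    {"dx":20,"dy":30,"dz":0,"turn":0,"fingers":1},
    {"dx":20,"dy":30,"dz":0,"turn":0,"fingers":1},
    {"dx":20,"dy":30,"dz":0,"turn":0,"fingers":1},
    {"dx":20,"dy":30,"dz":-20,"turn":0,"fingers":1},
    {"dx":0,"dy":0,"dz":-30,"turn":0,"fingers":1},
    {"dx":0,"dy":0,"dz":-25,"turn":0,"fingers":1},
    {"dx":0,"dy":0,"dz":0,"turn":0,"fingers":1}
  ]
}}

```text
clock: 3.48
position: [0.5462, 0.1046, 0.333]
ee_rot: [-0.004, 0.785, -0.62, 0.008]
contact_force: [-0.7, -0.4, -0.4]
width: 0.0001
```

Next I centre over the knob, go down to just above contact, and check with both cameras.

Emit:
{"method": "play_rows", "body": {
  "series": [
    {"dx":-5,"dy":-10,"dz":0,"turn":0,"fingers":1},
    {"dx":0,"dy":0,"dz":-12,"turn":0,"fingers":1},
    {"dx":0,"dy":0,"dz":0,"turn":0,"fingers":1}
  ]
}}

```text
clock: 3.73
position: [0.5405, 0.0919, 0.3226]
ee_rot: [-0.003, 0.785, -0.619, 0.008]
contact_force: [-2.1, -0.1, -0.1]
width: -0.0
```

```bash
python3 - <<'E'
from h import *
s=get_state(); print(s["position"],s["contact_force"],s["moment"],s["ee_rot"])
d=get_image("side"); save(d,"s2")
cv2.imwrite("pics/s2c.png",cv2.resize(d["pixels"][140:240,220:345,::-1],None,fx=6,fy=6,interpolation=cv2.INTER_CUBIC))
E
```

```text
[0.5405261  0.09188415 0.322552  ] [-2.0795453  -0.05027639 -0.12364602] [-0.02631656  0.02389491 -0.0096888 ] [-0.00325035  0.78499595 -0.61943726  0.00826312]
```

View pics/s2c.png

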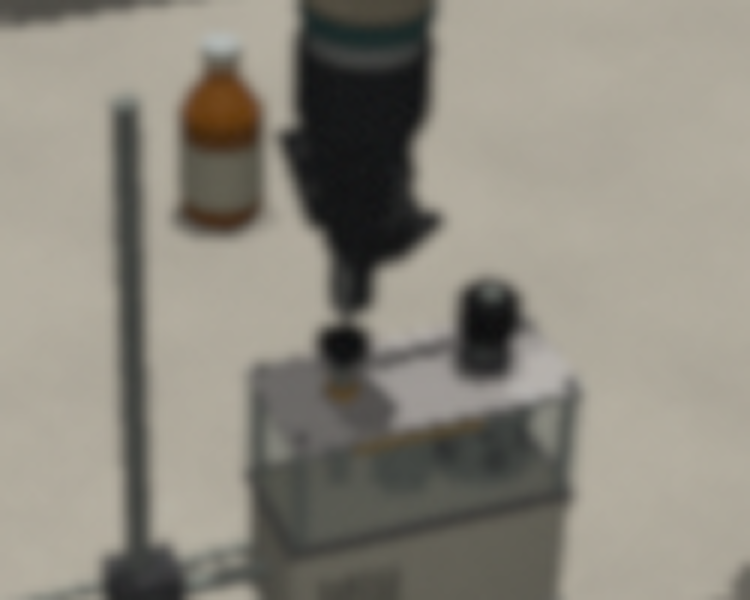

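Viewed image: the fingertips at crop (350,312) are right above the knob at (343,335), with the column well clear. Now descend.

Emit:
{"method": "play_rows", "body": {
  "series": [
    {"dx":0,"dy":2,"dz":-8,"turn":0,"fingers":1},
    {"dx":0,"dy":0,"dz":-4,"turn":0,"fingers":1},
    {"dx":0,"dy":0,"dz":-2,"turn":0,"fingers":1},
    {"dx":0,"dy":0,"dz":-2,"turn":0,"fingers":1},
    {"dx":0,"dy":0,"dz":0,"turn":0,"fingers":1}
  ]
}}

```text
clock: 4.2
position: [0.5428, 0.091, 0.3136]
ee_rot: [-0.007, 0.784, -0.621, 0.014]
contact_force: [-0.2, 0.8, 0.3]
width: 0.0002
```

Emit:
{"method": "play_rows", "body": {
  "series": [
    {"dx":-2,"dy":4,"dz":-4,"turn":0,"fingers":1},
    {"dx":0,"dy":0,"dz":-2,"turn":0,"fingers":1},
    {"dx":0,"dy":0,"dz":0,"turn":0,"fingers":1}
  ]
}}

```text
clock: 4.45
position: [0.5408, 0.0955, 0.3076]
ee_rot: [-0.008, 0.784, -0.621, 0.014]
contact_force: [-0.0, -0.4, -0.5]
width: 0.0001
```

Emit:
{"method": "play_rows", "body": {
  "series": [
    {"dx":0,"dy":0,"dz":-2,"turn":0,"fingers":1},
    {"dx":0,"dy":0,"dz":-1,"turn":0,"fingers":1}
  ]
}}

```text
clock: 4.62
position: [0.5408, 0.0956, 0.3058]
ee_rot: [-0.008, 0.784, -0.621, 0.015]
contact_force: [-0.2, -1.0, 5.5]
width: -0.0001
```

Emit:
{"method": "play_rows", "body": {
  "series": [
    {"dx":0,"dy":0,"dz":-2,"turn":0,"fingers":1}
  ]
}}

```text
clock: 4.7
position: [0.5408, 0.0956, 0.305]
ee_rot: [-0.008, 0.784, -0.62, 0.016]
contact_force: [-1.9, -1.1, 5.8]
width: -0.0001
```

Contact is at TCP z of about 0.306, so the knob top is at about 0.295 (gear_knob near 7 mm), as expected. Now I ease it down.

Emit:
{"method": "play_rows", "body": {
  "series": [
    {"dx":0,"dy":0,"dz":-2,"turn":0,"fingers":1},
    {"dx":0,"dy":0,"dz":-2,"turn":0,"fingers":1}
  ]
}}

```text
clock: 4.87
position: [0.5408, 0.0956, 0.3031]
ee_rot: [-0.009, 0.784, -0.62, 0.017]
contact_force: [-2.0, -0.4, 6.9]
width: -0.0002
```

Emit:
{"method": "play_rows", "body": {
  "series": [
    {"dx":0,"dy":0,"dz":-2,"turn":0,"fingers":1}
  ]
}}

```text
clock: 4.95
position: [0.5408, 0.0956, 0.3022]
ee_rot: [-0.009, 0.784, -0.62, 0.017]
contact_force: [-1.8, -0.6, 7.2]
width: 0.0003
```

Emit:
{"method": "play_rows", "body": {
  "series": [
    {"dx":0,"dy":0,"dz":-1.5,"turn":0,"fingers":1}
  ]
}}

```text
clock: 5.03
position: [0.5408, 0.0956, 0.3017]
ee_rot: [-0.009, 0.784, -0.62, 0.018]
contact_force: [-1.8, 0.1, 5.9]
width: -0.0001
```

Emit:
{"method": "play_rows", "body": {
  "series": [
    {"dx":0,"dy":0,"dz":-2,"turn":0,"fingers":1}
  ]
}}

```text
clock: 5.12
position: [0.5407, 0.0956, 0.3008]
ee_rot: [-0.01, 0.784, -0.62, 0.018]
contact_force: [-1.1, 0.6, 6.4]
width: -0.0
```

Emit:
{"method": "play_rows", "body": {
  "series": [
    {"dx":0,"dy":0,"dz":-2,"turn":0,"fingers":1}
  ]
}}

```text
clock: 5.2
position: [0.5407, 0.0957, 0.3]
ee_rot: [-0.01, 0.784, -0.62, 0.019]
contact_force: [-1.7, -0.6, 5.4]
width: -0.0001
```

Emit:
{"method": "play_rows", "body": {
  "series": [
    {"dx":0,"dy":0,"dz":-2,"turn":0,"fingers":1}
  ]
}}

```text
clock: 5.28
position: [0.5407, 0.0956, 0.2991]
ee_rot: [-0.01, 0.784, -0.62, 0.019]
contact_force: [-2.1, -0.3, 6.4]
width: -0.0003
```

Emit:
{"method": "play_rows", "body": {
  "series": [
    {"dx":0,"dy":0,"dz":-2,"turn":0,"fingers":1}
  ]
}}

```text
clock: 5.37
position: [0.5407, 0.0956, 0.2983]
ee_rot: [-0.011, 0.784, -0.62, 0.02]
contact_force: [-2.2, -0.3, 6.8]
width: -0.0
```

Emit:
{"method": "play_rows", "body": {
  "series": [
    {"dx":0,"dy":0,"dz":-2,"turn":0,"fingers":1}
  ]
}}

```text
clock: 5.45
position: [0.5407, 0.0957, 0.2974]
ee_rot: [-0.011, 0.784, -0.62, 0.02]
contact_force: [-1.3, -0.4, 6.3]
width: 0.0001
```

Emit:
{"method": "play_rows", "body": {
  "series": [
    {"dx":0,"dy":0,"dz":-1.5,"turn":0,"fingers":1}
  ]
}}

```text
clock: 5.53
position: [0.5407, 0.0956, 0.2971]
ee_rot: [-0.011, 0.784, -0.62, 0.021]
contact_force: [-2.7, -0.1, 7.9]
width: -0.0003
```

Emit:
{"method": "play_rows", "body": {
  "series": [
    {"dx":0,"dy":0,"dz":-1.5,"turn":0,"fingers":1}
  ]
}}

```text
clock: 5.62
position: [0.5407, 0.0957, 0.2971]
ee_rot: [-0.012, 0.784, -0.62, 0.021]
contact_force: [-1.5, -0.6, 8.5]
width: -0.0
```

Emit:
{"method": "play_rows", "body": {
  "series": [
    {"dx":0,"dy":0,"dz":-1.5,"turn":0,"fingers":1}
  ]
}}

```text
clock: 5.7
position: [0.5406, 0.0957, 0.2971]
ee_rot: [-0.012, 0.784, -0.62, 0.022]
contact_force: [-3.0, -0.4, 8.4]
width: -0.0001
```

Teeth have met at z of about 0.2973. A 1.5 mm command balances at 8.5 N, so I increase the command slightly to wind the spring.

Emit:
{"method": "play_rows", "body": {
  "series": [
    {"dx":0,"dy":0,"dz":-2,"turn":0,"fingers":1}
  ]
}}

```text
clock: 5.78
position: [0.5407, 0.0956, 0.2968]
ee_rot: [-0.013, 0.784, -0.62, 0.023]
contact_force: [-3.0, -1.4, 8.4]
width: 0.0
```

Emit:
{"method": "play_rows", "body": {
  "series": [
    {"dx":0,"dy":0,"dz":-2.2,"turn":0,"fingers":1}
  ]
}}

```text
clock: 5.87
position: [0.5406, 0.0957, 0.2964]
ee_rot: [-0.013, 0.785, -0.619, 0.024]
contact_force: [-2.9, -0.4, 9.6]
width: 0.0003
```

Emit:
{"method": "play_rows", "body": {
  "series": [
    {"dx":0,"dy":0,"dz":-2.4,"turn":0,"fingers":1}
  ]
}}

```text
clock: 5.95
position: [0.5406, 0.0957, 0.2961]
ee_rot: [-0.014, 0.785, -0.619, 0.024]
contact_force: [-3.6, -1.0, 10.6]
width: -0.0
```

Emit:
{"method": "play_rows", "body": {
  "series": [
    {"dx":0,"dy":0,"dz":-2.6,"turn":0,"fingers":1}
  ]
}}

```text
clock: 6.03
position: [0.5406, 0.0957, 0.2957]
ee_rot: [-0.015, 0.785, -0.619, 0.025]
contact_force: [-3.5, -0.2, 11.8]
width: -0.0001
```

Emit:
{"method": "play_rows", "body": {
  "series": [
    {"dx":0,"dy":0,"dz":-2.7,"turn":0,"fingers":1}
  ]
}}

```text
clock: 6.12
position: [0.5406, 0.0957, 0.2954]
ee_rot: [-0.015, 0.785, -0.619, 0.026]
contact_force: [-3.8, -0.3, 11.6]
width: -0.0001
```

Emit:
{"method": "play_rows", "body": {
  "series": [
    {"dx":0,"dy":0,"dz":-2.8,"turn":0,"fingers":1}
  ]
}}

```text
clock: 6.2
position: [0.5406, 0.0957, 0.2952]
ee_rot: [-0.016, 0.785, -0.619, 0.027]
contact_force: [-4.3, -0.6, 11.7]
width: 0.0003
```

Emit:
{"method": "play_rows", "body": {
  "series": [
    {"dx":0,"dy":0,"dz":-3,"turn":0,"fingers":1}
  ]
}}

```text
clock: 6.28
position: [0.5406, 0.0957, 0.2949]
ee_rot: [-0.017, 0.785, -0.619, 0.029]
contact_force: [-4.2, -0.5, 13.0]
width: -0.0001
```

```bash
python3 - <<'E'
from h import *
s=get_state(); print(s["position"],s["contact_force"],s["moment"])
from scipy.spatial.transform import Rotation as R
q=s["ee_rot"]; r=R.from_quat([q[1],q[2],q[3],q[0]]).as_matrix(); print(r)
E
```

```text
[0.54055924 0.09567935 0.29489868] [-4.19877976 -0.50533628 13.03741611] [-0.06727184  0.72164652 -0.03709286]
[[ 0.23192636 -0.97049217  0.06599323]
 [-0.97243937 -0.23298989 -0.00879699]
 [ 0.02391317 -0.06213416 -0.99778129]]
```

13 N with about 2.4 mm wound up. Now rise, open the jaws and move over the wheel.

Emit:
{"method": "play_rows", "body": {
  "series": [
    {"dx":0,"dy":0,"dz":20,"turn":0,"fingers":1},
    {"dx":0,"dy":0,"dz":25,"turn":0,"fingers":1},
    {"dx":0,"dy":0,"dz":25,"turn":0,"fingers":-1},
    {"dx":-25,"dy":0,"dz":0,"turn":0,"fingers":-1},
    {"dx":-25,"dy":0,"dz":0,"turn":0,"fingers":-1},
    {"dx":-25,"dy":0,"dz":0,"turn":0,"fingers":-1},
    {"dx":-15,"dy":0,"dz":0,"turn":0,"fingers":-1},
    {"dx":0,"dy":0,"dz":0,"turn":0,"fingers":-1},
    {"dx":0,"dy":0,"dz":0,"turn":0,"fingers":-1}
  ]
}}

```text
clock: 7.03
position: [0.4483, 0.096, 0.3678]
ee_rot: [-0.018, 0.785, -0.619, 0.03]
contact_force: [0.8, -0.2, 0.6]
width: 0.0832
```

Emit:
{"method": "play_rows", "body": {
  "series": [
    {"dx":2,"dy":0,"dz":-25,"turn":0,"fingers":-1},
    {"dx":0,"dy":0,"dz":-25,"turn":0,"fingers":-1},
    {"dx":0,"dy":0,"dz":-20,"turn":0,"fingers":-1},
    {"dx":0,"dy":0,"dz":-8,"turn":0,"fingers":-1},
    {"dx":0,"dy":0,"dz":0,"turn":0,"fingers":-1}
  ]
}}

```text
clock: 7.45
position: [0.4569, 0.0962, 0.288]
ee_rot: [-0.021, 0.785, -0.619, 0.033]
contact_force: [0.2, -0.4, 1.1]
width: 0.0851
```

```bash
python3 - <<'E'
from h import *
s=get_state(); print(s["position"],s["contact_force"],s["moment"])
d=get_image("side"); t=get_image("top")
a=cv2.resize(d["pixels"][150:230,240:340,::-1],None,fx=4,fy=5)
b=cv2.resize(t["pixels"][170:250,190:270,::-1],None,fx=5,fy=5)
cv2.imwrite("pics/3.png",np.hstack([a,b]))
E
```

```text
[0.45686967 0.09616112 0.28795368] [ 0.23564098 -0.41982679  1.07677101] [0.02816451 0.0159169  0.03097971]
```

View pics/3.png

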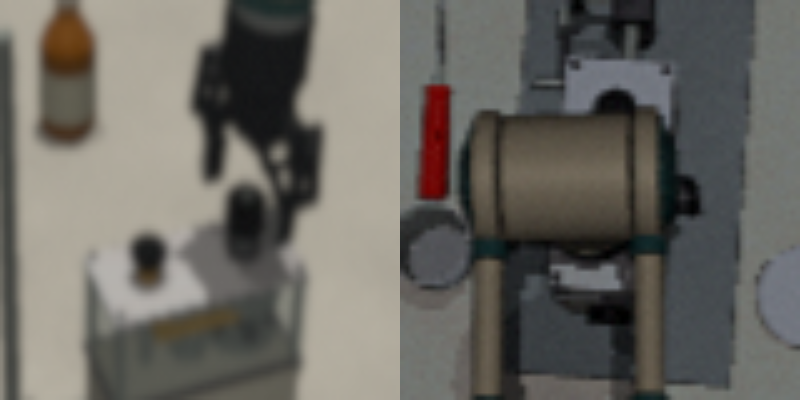

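The wheel at left-pane (245,210) sits between the two open fingers, clear of the knob. TCP x is 6 mm too far, so I correct that, lower slightly and close gently.

Emit:
{"method": "play_rows", "body": {
  "series": [
    {"dx":-6,"dy":-1,"dz":-4,"turn":0,"fingers":-1},
    {"dx":0,"dy":0,"dz":0,"turn":0,"fingers":-1}
  ],
  "squeeze": 20
}}

```text
clock: 7.72
position: [0.4534, 0.0952, 0.2873]
ee_rot: [-0.023, 0.784, -0.619, 0.036]
contact_force: [-0.3, 0.3, -0.3]
width: 0.0858
```

Emit:
{"method": "play_rows", "body": {
  "series": [
    {"dx":0,"dy":0,"dz":0,"turn":0,"fingers":1},
    {"dx":0,"dy":0,"dz":0,"turn":0,"fingers":1},
    {"dx":0,"dy":0,"dz":0,"turn":0,"fingers":1},
    {"dx":0,"dy":0,"dz":0,"turn":0,"fingers":1},
    {"dx":0,"dy":0,"dz":0,"turn":0,"fingers":1},
    {"dx":0,"dy":0,"dz":0,"turn":0,"fingers":1}
  ],
  "squeeze": 20
}}

```text
clock: 8.22
position: [0.4549, 0.0947, 0.2907]
ee_rot: [-0.025, 0.784, -0.619, 0.039]
contact_force: [-0.4, 0.2, -1.5]
width: 0.0356
```

```bash
cat > st.py <<'E'
from h import *
from scipy.spatial.transform import Rotation as R
s=get_state(); q=s["ee_rot"]; r=R.from_quat([q[1],q[2],q[3],q[0]]).as_matrix()
print(s["clock"],np.round(s["position"],4),"F",np.round(s["contact_force"],1),"M",np.round(s["moment"],3),"yaw deg",round(float(np.degrees(np.arctan2(r[1,0],r[0,0]))),2),"w",s["width"],"z",np.round(r[:,2],3),"q6",round(s["qpos"][5],3))
E
python3 st.py
```

```text
8.2167 [0.4549 0.0947 0.2907] F [-0.4  0.2 -1.5] M [0.163 0.02  0.01 ] yaw deg -76.62 w 0.035645271091310646 z [ 0.092 -0.008 -0.996] q6 1.405
```

Gripped at 35.6 mm, but the arm drifted up and forward a little. I loosen the grip, recentre and re-grip.

Emit:
{"method": "play_rows", "body": {
  "series": [
    {"dx":0,"dy":0,"dz":0,"turn":0,"fingers":0},
    {"dx":-3,"dy":0,"dz":-5,"turn":0,"fingers":0},
    {"dx":-2,"dy":0,"dz":-5,"turn":0,"fingers":0},
    {"dx":-1,"dy":0,"dz":-2,"turn":0,"fingers":0}
  ]
}}

```text
clock: 8.55
position: [0.4488, 0.0952, 0.2781]
ee_rot: [-0.026, 0.784, -0.619, 0.039]
contact_force: [-1.1, -0.3, -0.1]
width: 0.0429
```

```bash
python3 st.py
```

```text
8.55 [0.4488 0.0952 0.2781] F [-1.1 -0.3 -0.1] M [-0.006  0.024 -0.033] yaw deg -76.62 w 0.04286237045553701 z [ 0.093 -0.007 -0.996] q6 1.407
```

Emit:
{"method": "play_rows", "body": {
  "series": [
    {"dx":1.5,"dy":0,"dz":2,"turn":0,"fingers":1},
    {"dx":0,"dy":0,"dz":0,"turn":0,"fingers":1},
    {"dx":0,"dy":0,"dz":0,"turn":0,"fingers":1},
    {"dx":0,"dy":0,"dz":0,"turn":0,"fingers":1}
  ],
  "squeeze": 20
}}

```text
clock: 8.88
position: [0.449, 0.093, 0.2786]
ee_rot: [-0.023, 0.784, -0.619, 0.039]
contact_force: [1.0, -1.9, -0.1]
width: 0.0355
```

```bash
python3 st.py
```

```text
8.8833 [0.449  0.093  0.2786] F [ 1.  -1.9 -0.1] M [0.211 0.106 0.001] yaw deg -76.67 w 0.03551989112357701 z [ 0.09  -0.012 -0.996] q6 1.407
```

Gripped on centre with moment about 0. Now turn slowly while watching the moment about z.

Emit:
{"method": "play_rows", "body": {
  "series": [
    {"dx":0,"dy":0,"dz":0,"turn":0.03,"fingers":1},
    {"dx":0,"dy":0,"dz":0,"turn":0.03,"fingers":1}
  ]
}}

```text
clock: 9.05
position: [0.4491, 0.0927, 0.2786]
ee_rot: [-0.024, 0.803, -0.595, 0.039]
contact_force: [0.1, -2.2, 0.6]
width: 0.0354
```

```bash
python3 st.py
```

```text
9.05 [0.4491 0.0927 0.2786] F [ 0.1 -2.2  0.6] M [ 0.154  0.093 -0.167] yaw deg -73.15 w 0.03539893613985872 z [ 0.09  -0.007 -0.996] q6 1.34
```

Emit:
{"method": "play_rows", "body": {
  "series": [
    {"dx":0,"dy":0,"dz":0,"turn":0,"fingers":1}
  ]
}}

```text
clock: 9.13
position: [0.4491, 0.0927, 0.2787]
ee_rot: [-0.024, 0.803, -0.595, 0.038]
contact_force: [-0.4, -0.9, -0.1]
width: 0.0356
```

```bash
python3 st.py
```

```text
9.1333 [0.4491 0.0927 0.2787] F [-0.4 -0.9 -0.1] M [ 0.303  0.093 -0.041] yaw deg -73.15 w 0.035595690727586025 z [ 0.091 -0.007 -0.996] q6 1.339
```

Emit:
{"method": "play_rows", "body": {
  "series": [
    {"dx":0,"dy":0,"dz":0,"turn":0.03,"fingers":1}
  ]
}}

```text
clock: 9.22
position: [0.4491, 0.0926, 0.2787]
ee_rot: [-0.025, 0.811, -0.583, 0.038]
contact_force: [0.7, -2.5, -0.6]
width: 0.036
```

```bash
python3 st.py
```

```text
9.2167 [0.4491 0.0926 0.2787] F [ 0.7 -2.5 -0.6] M [ 0.159  0.072 -0.129] yaw deg -71.46 w 0.03604271766747176 z [ 0.091 -0.004 -0.996] q6 1.307
```

Emit:
{"method": "play_rows", "body": {
  "series": [
    {"dx":0,"dy":0,"dz":0,"turn":0.04,"fingers":1},
    {"dx":0,"dy":0,"dz":0,"turn":0,"fingers":1}
  ]
}}

```text
clock: 9.38
position: [0.4492, 0.0923, 0.2786]
ee_rot: [-0.025, 0.823, -0.566, 0.038]
contact_force: [0.0, -1.0, 0.4]
width: 0.0356
```

```bash
python3 st.py
```

```text
9.3833 [0.4492 0.0923 0.2786] F [ 0.  -1.   0.4] M [ 0.354  0.133 -0.102] yaw deg -69.16 w 0.0356297007534142 z [ 0.091 -0.001 -0.996] q6 1.263
```

Emit:
{"method": "play_rows", "body": {
  "series": [
    {"dx":0,"dy":0,"dz":0,"turn":0.04,"fingers":1}
  ]
}}

```text
clock: 9.47
position: [0.4493, 0.0921, 0.2786]
ee_rot: [-0.026, 0.834, -0.55, 0.037]
contact_force: [1.3, -2.3, -0.4]
width: 0.0355
```

```bash
python3 st.py
```

```text
9.4667 [0.4493 0.0921 0.2786] F [ 1.3 -2.3 -0.4] M [ 0.184  0.019 -0.185] yaw deg -66.93 w 0.035508013089995405 z [ 0.091  0.002 -0.996] q6 1.22
```

Emit:
{"method": "play_rows", "body": {
  "series": [
    {"dx":0,"dy":0,"dz":0,"turn":0.04,"fingers":1}
  ]
}}

```text
clock: 9.55
position: [0.4494, 0.0919, 0.2786]
ee_rot: [-0.027, 0.845, -0.533, 0.037]
contact_force: [0.8, -2.7, -0.1]
width: 0.0361
```

```bash
python3 st.py
```

```text
9.55 [0.4494 0.0919 0.2786] F [ 0.8 -2.7 -0.1] M [ 0.172  0.12  -0.207] yaw deg -64.64 w 0.036149934276866774 z [ 0.091  0.005 -0.996] q6 1.176
```

Emit:
{"method": "play_rows", "body": {
  "series": [
    {"dx":0,"dy":0,"dz":0,"turn":0,"fingers":1}
  ]
}}

```text
clock: 9.63
position: [0.4494, 0.0919, 0.2786]
ee_rot: [-0.027, 0.844, -0.534, 0.037]
contact_force: [0.9, -1.6, 0.7]
width: 0.0357
```

```bash
python3 st.py
```

```text
9.6333 [0.4494 0.0919 0.2786] F [ 0.9 -1.6  0.7] M [ 0.343  0.189 -0.039] yaw deg -64.69 w 0.035702245272484896 z [ 0.091  0.005 -0.996] q6 1.176
```

Emit:
{"method": "play_rows", "body": {
  "series": [
    {"dx":0,"dy":0,"dz":0,"turn":0.02,"fingers":1}
  ]
}}

```text
clock: 9.72
position: [0.4494, 0.0918, 0.2786]
ee_rot: [-0.027, 0.849, -0.526, 0.037]
contact_force: [0.3, -2.5, -0.6]
width: 0.0356
```

```bash
python3 st.py
```

```text
9.7167 [0.4494 0.0918 0.2786] F [ 0.3 -2.5 -0.6] M [ 0.208  0.108 -0.166] yaw deg -63.62 w 0.03559789934879219 z [ 0.091  0.007 -0.996] q6 1.156
```

Emit:
{"method": "play_rows", "body": {
  "series": [
    {"dx":0,"dy":0,"dz":0,"turn":0.02,"fingers":1}
  ]
}}

```text
clock: 9.8
position: [0.4495, 0.0917, 0.2787]
ee_rot: [-0.027, 0.855, -0.517, 0.037]
contact_force: [0.4, -2.5, -0.7]
width: 0.0357
```

```bash
python3 st.py
```

```text
9.8 [0.4495 0.0917 0.2787] F [ 0.4 -2.5 -0.7] M [ 0.164  0.197 -0.14 ] yaw deg -62.45 w 0.03569773669057866 z [ 0.091  0.009 -0.996] q6 1.133
```

The moment holds at about -0.15 Nm in motion and does not grow with angle, so this is friction and the teeth are not caught. I continue.

Emit:
{"method": "play_rows", "body": {
  "series": [
    {"dx":0,"dy":0,"dz":0,"turn":0.03,"fingers":1}
  ]
}}

```text
clock: 9.88
position: [0.4496, 0.0916, 0.2787]
ee_rot: [-0.028, 0.863, -0.504, 0.036]
contact_force: [0.7, -3.6, -0.6]
width: 0.0359
```

```bash
python3 st.py
```

```text
9.8833 [0.4496 0.0916 0.2787] F [ 0.7 -3.6 -0.6] M [ 0.118  0.155 -0.081] yaw deg -60.66 w 0.03593667145047113 z [ 0.091  0.011 -0.996] q6 1.099
```

Emit:
{"method": "play_rows", "body": {
  "series": [
    {"dx":0,"dy":0,"dz":0,"turn":0.03,"fingers":1}
  ]
}}

```text
clock: 9.97
position: [0.4497, 0.0914, 0.2787]
ee_rot: [-0.028, 0.87, -0.49, 0.036]
contact_force: [1.0, -1.8, 0.3]
width: 0.0359
```

```bash
python3 st.py
```

```text
9.9667 [0.4497 0.0914 0.2787] F [ 1.  -1.8  0.3] M [ 0.172  0.183 -0.08 ] yaw deg -58.86 w 0.03586073259701632 z [ 0.09   0.013 -0.996] q6 1.065
```

Emit:
{"method": "play_rows", "body": {
  "series": [
    {"dx":0,"dy":0,"dz":0,"turn":0.03,"fingers":1}
  ]
}}

```text
clock: 10.05
position: [0.4498, 0.0913, 0.2787]
ee_rot: [-0.028, 0.878, -0.476, 0.036]
contact_force: [1.0, -3.0, 0.7]
width: 0.0359
```

```bash
python3 st.py
```

```text
10.05 [0.4498 0.0913 0.2787] F [ 1.  -3.   0.7] M [ 0.212  0.221 -0.084] yaw deg -57.05 w 0.035876062019859885 z [ 0.09   0.016 -0.996] q6 1.03
```

The moment halved (-0.15 to -0.08) at yaw of about -61°, so the teeth probably dropped in. I proceed in smaller steps until they catch.

Emit:
{"method": "play_rows", "body": {
  "series": [
    {"dx":0,"dy":0,"dz":0,"turn":0.02,"fingers":1}
  ]
}}

```text
clock: 10.13
position: [0.4499, 0.0912, 0.2786]
ee_rot: [-0.029, 0.883, -0.467, 0.036]
contact_force: [0.9, -2.5, 0.0]
width: 0.0359
```

```bash
python3 st.py
```

```text
10.1333 [0.4499 0.0912 0.2786] F [ 0.9 -2.5  0. ] M [ 0.16   0.243 -0.091] yaw deg -55.82 w 0.03594024525912467 z [ 0.09   0.018 -0.996] q6 1.007
```

Emit:
{"method": "play_rows", "body": {
  "series": [
    {"dx":0,"dy":0,"dz":0,"turn":0.02,"fingers":1}
  ]
}}

```text
clock: 10.22
position: [0.45, 0.0911, 0.2787]
ee_rot: [-0.029, 0.888, -0.458, 0.035]
contact_force: [0.8, -2.5, -0.0]
width: 0.0358
```

```bash
python3 st.py
```

```text
10.2167 [0.45   0.0911 0.2787] F [ 0.8 -2.5 -0. ] M [ 0.156  0.295 -0.083] yaw deg -54.61 w 0.03580770099075423 z [ 0.089  0.019 -0.996] q6 0.983
```

Emit:
{"method": "play_rows", "body": {
  "series": [
    {"dx":0,"dy":0,"dz":0,"turn":0.02,"fingers":1}
  ]
}}

```text
clock: 10.3
position: [0.4501, 0.091, 0.2787]
ee_rot: [-0.029, 0.893, -0.448, 0.035]
contact_force: [1.5, -3.0, -0.1]
width: 0.0356
```

```bash
python3 st.py
```

```text
10.3 [0.4501 0.091  0.2787] F [ 1.5 -3.  -0.1] M [ 0.235  0.254 -0.058] yaw deg -53.37 w 0.03556982573114551 z [ 0.089  0.021 -0.996] q6 0.96
```

Emit:
{"method": "play_rows", "body": {
  "series": [
    {"dx":0,"dy":0,"dz":0,"turn":0.025,"fingers":1}
  ]
}}

```text
clock: 10.38
position: [0.4501, 0.0909, 0.2787]
ee_rot: [-0.03, 0.899, -0.436, 0.035]
contact_force: [1.5, -2.9, -0.6]
width: 0.0356
```

```bash
python3 st.py
```

```text
10.3833 [0.4501 0.0909 0.2787] F [ 1.5 -2.9 -0.6] M [ 0.151  0.231 -0.065] yaw deg -51.85 w 0.035622112990057984 z [ 0.088  0.023 -0.996] q6 0.93
```

Emit:
{"method": "play_rows", "body": {
  "series": [
    {"dx":0,"dy":0,"dz":0,"turn":0.025,"fingers":1}
  ]
}}

```text
clock: 10.47
position: [0.4503, 0.0907, 0.2787]
ee_rot: [-0.03, 0.905, -0.424, 0.035]
contact_force: [2.6, -3.0, -0.3]
width: 0.0353
```

```bash
python3 st.py
```

```text
10.4667 [0.4503 0.0907 0.2787] F [ 2.6 -3.  -0.3] M [ 0.166  0.301 -0.111] yaw deg -50.3 w 0.03527961965054636 z [ 0.088  0.025 -0.996] q6 0.901
```

Emit:
{"method": "play_rows", "body": {
  "series": [
    {"dx":0,"dy":0,"dz":0,"turn":0.025,"fingers":1}
  ]
}}

```text
clock: 10.55
position: [0.4504, 0.0906, 0.2787]
ee_rot: [-0.03, 0.91, -0.412, 0.034]
contact_force: [2.5, -2.5, 0.6]
width: 0.0358
```

```bash
python3 st.py
```

```text
10.55 [0.4504 0.0906 0.2787] F [ 2.5 -2.5  0.6] M [ 0.16   0.273 -0.17 ] yaw deg -48.77 w 0.03576867898653148 z [ 0.087  0.027 -0.996] q6 0.871
```

The moment is rising, so I use smaller steps.

Emit:
{"method": "play_rows", "body": {
  "series": [
    {"dx":0,"dy":0,"dz":0,"turn":0.02,"fingers":1}
  ]
}}

```text
clock: 10.63
position: [0.4505, 0.0906, 0.2787]
ee_rot: [-0.031, 0.915, -0.402, 0.034]
contact_force: [1.3, -2.4, 0.4]
width: 0.0359
```

```bash
python3 st.py
```

```text
10.6333 [0.4505 0.0906 0.2787] F [ 1.3 -2.4  0.4] M [ 0.138  0.255 -0.203] yaw deg -47.53 w 0.035905120629366384 z [ 0.087  0.029 -0.996] q6 0.848
```

Emit:
{"method": "play_rows", "body": {
  "series": [
    {"dx":0,"dy":0,"dz":0,"turn":0.02,"fingers":1}
  ]
}}

```text
clock: 10.72
position: [0.4505, 0.0905, 0.2787]
ee_rot: [-0.031, 0.919, -0.392, 0.034]
contact_force: [1.2, -2.3, 0.8]
width: 0.0354
```

```bash
python3 st.py
```

```text
10.7167 [0.4505 0.0905 0.2787] F [ 1.2 -2.3  0.8] M [ 0.115  0.28  -0.276] yaw deg -46.31 w 0.035415473292258234 z [ 0.086  0.031 -0.996] q6 0.824
```

Emit:
{"method": "play_rows", "body": {
  "series": [
    {"dx":0,"dy":0,"dz":0,"turn":0,"fingers":1}
  ]
}}

```text
clock: 10.8
position: [0.4505, 0.0905, 0.2787]
ee_rot: [-0.031, 0.919, -0.392, 0.034]
contact_force: [1.7, -2.9, 0.4]
width: 0.0359
```

```bash
python3 st.py
```

```text
10.8 [0.4505 0.0905 0.2787] F [ 1.7 -2.9  0.4] M [ 0.269  0.293 -0.202] yaw deg -46.28 w 0.03587846813142438 z [ 0.086  0.031 -0.996] q6 0.823
```

The moment stays at -0.20 Nm at rest (it was -0.04 before), so the teeth have caught. I ease back to the middle of the play.

Emit:
{"method": "play_rows", "body": {
  "series": [
    {"dx":0,"dy":0,"dz":0,"turn":-0.03,"fingers":1},
    {"dx":0,"dy":0,"dz":0,"turn":-0.03,"fingers":1},
    {"dx":0,"dy":0,"dz":0,"turn":-0.03,"fingers":1},
    {"dx":0,"dy":0,"dz":0,"turn":-0.03,"fingers":1}
  ]
}}

```text
clock: 11.13
position: [0.4501, 0.091, 0.2787]
ee_rot: [-0.029, 0.893, -0.448, 0.035]
contact_force: [0.7, -2.1, 0.1]
width: 0.0357
```

```bash
python3 st.py
```

```text
11.1333 [0.4501 0.091  0.2787] F [ 0.7 -2.1  0.1] M [0.153 0.268 0.023] yaw deg -53.39 w 0.03570423033213599 z [ 0.088  0.022 -0.996] q6 0.959
```

Emit:
{"method": "play_rows", "body": {
  "series": [
    {"dx":0,"dy":0,"dz":0,"turn":0,"fingers":1}
  ]
}}

```text
clock: 11.22
position: [0.45, 0.091, 0.2787]
ee_rot: [-0.029, 0.893, -0.448, 0.035]
contact_force: [1.4, -4.0, 0.3]
width: 0.0355
```

```bash
python3 st.py
```

```text
11.2167 [0.45   0.091  0.2787] F [ 1.4 -4.   0.3] M [ 0.083  0.19  -0.096] yaw deg -53.4 w 0.035494268636700625 z [ 0.088  0.021 -0.996] q6 0.96
```

Relaxed. Now release, rise straight up, close the fingers and go back over the knob.

Emit:
{"method": "play_rows", "body": {
  "series": [
    {"dx":0,"dy":0,"dz":0,"turn":0,"fingers":-0.3},
    {"dx":0,"dy":0,"dz":0,"turn":0,"fingers":-0.3},
    {"dx":0,"dy":0,"dz":0,"turn":0,"fingers":-0.3},
    {"dx":0,"dy":0,"dz":20,"turn":0,"fingers":-0.3},
    {"dx":0,"dy":0,"dz":30,"turn":0,"fingers":-0.3},
    {"dx":0,"dy":0,"dz":30,"turn":0,"fingers":-0.3},
    {"dx":25,"dy":0,"dz":0,"turn":0,"fingers":1},
    {"dx":25,"dy":0,"dz":0,"turn":0,"fingers":1},
    {"dx":25,"dy":0,"dz":0,"turn":0,"fingers":1},
    {"dx":8,"dy":3,"dz":0,"turn":0,"fingers":1},
    {"dx":0,"dy":0,"dz":0,"turn":0,"fingers":1},
    {"dx":0,"dy":0,"dz":0,"turn":0,"fingers":1}
  ]
}}

```text
clock: 12.22
position: [0.5316, 0.0974, 0.3627]
ee_rot: [-0.031, 0.895, -0.444, 0.032]
contact_force: [0.3, 0.3, -0.9]
width: 0.0001
```

```bash
python3 st.py
```

```text
12.2167 [0.5316 0.0974 0.3627] F [ 0.3  0.3 -0.9] M [-0.004  0.069  0.024] yaw deg -52.8 w 9.646932271026914e-05 z [ 0.085  0.026 -0.996] q6 0.957
```

Emit:
{"method": "play_rows", "body": {
  "series": [
    {"dx":8,"dy":-2,"dz":-20,"turn":0,"fingers":1},
    {"dx":0,"dy":0,"dz":-20,"turn":0,"fingers":1},
    {"dx":0,"dy":0,"dz":-10,"turn":0,"fingers":1},
    {"dx":0,"dy":0,"dz":0,"turn":0,"fingers":1}
  ]
}}

```text
clock: 12.55
position: [0.5349, 0.0961, 0.3117]
ee_rot: [-0.031, 0.896, -0.443, 0.031]
contact_force: [0.4, 0.4, -0.3]
width: -0.0002
```

```bash
python3 st.py
```

```text
12.55 [0.5349 0.0961 0.3117] F [ 0.4  0.4 -0.3] M [0.019 0.01  0.005] yaw deg -52.67 w -0.0001724935402409068 z [ 0.083  0.027 -0.996] q6 0.949
```

Emit:
{"method": "play_rows", "body": {
  "series": [
    {"dx":5,"dy":-0.5,"dz":-6,"turn":0,"fingers":1},
    {"dx":1,"dy":0,"dz":-5,"turn":0,"fingers":1},
    {"dx":0,"dy":0,"dz":-2,"turn":0,"fingers":1}
  ]
}}

```text
clock: 12.8
position: [0.5391, 0.0959, 0.2993]
ee_rot: [-0.031, 0.896, -0.442, 0.031]
contact_force: [-0.4, 0.4, -0.6]
width: 0.0
```

Emit:
{"method": "play_rows", "body": {
  "series": [
    {"dx":0,"dy":0,"dz":-2,"turn":0,"fingers":1}
  ]
}}

```text
clock: 12.88
position: [0.5392, 0.0959, 0.2975]
ee_rot: [-0.031, 0.896, -0.442, 0.032]
contact_force: [-0.1, -0.5, 0.5]
width: 0.0001
```

Emit:
{"method": "play_rows", "body": {
  "series": [
    {"dx":0,"dy":0,"dz":-2,"turn":0,"fingers":1}
  ]
}}

```text
clock: 12.97
position: [0.5392, 0.0959, 0.2958]
ee_rot: [-0.031, 0.896, -0.442, 0.032]
contact_force: [-0.1, 0.0, -0.9]
width: -0.0005
```

Emit:
{"method": "play_rows", "body": {
  "series": [
    {"dx":0,"dy":0,"dz":-2,"turn":0,"fingers":1}
  ]
}}

```text
clock: 13.05
position: [0.5394, 0.096, 0.2945]
ee_rot: [-0.031, 0.896, -0.442, 0.032]
contact_force: [-2.3, -0.1, 6.2]
width: 0.0002
```

Contact is at about 0.295, as left. Force is at drag level, so I press on carefully.

Emit:
{"method": "play_rows", "body": {
  "series": [
    {"dx":0,"dy":0,"dz":-2,"turn":0,"fingers":1}
  ]
}}

```text
clock: 13.13
position: [0.5394, 0.096, 0.2936]
ee_rot: [-0.032, 0.896, -0.442, 0.033]
contact_force: [-2.0, -0.4, 5.6]
width: 0.0003
```

Emit:
{"method": "play_rows", "body": {
  "series": [
    {"dx":0,"dy":0,"dz":-2,"turn":0,"fingers":1}
  ]
}}

```text
clock: 13.22
position: [0.5394, 0.0959, 0.2928]
ee_rot: [-0.032, 0.896, -0.442, 0.033]
contact_force: [-1.6, 0.0, 5.1]
width: 0.0001
```

Emit:
{"method": "play_rows", "body": {
  "series": [
    {"dx":0,"dy":0,"dz":-2,"turn":0,"fingers":1}
  ]
}}

```text
clock: 13.3
position: [0.5393, 0.096, 0.2921]
ee_rot: [-0.032, 0.896, -0.442, 0.034]
contact_force: [-1.8, 0.3, 4.2]
width: 0.0001
```

Emit:
{"method": "play_rows", "body": {
  "series": [
    {"dx":0,"dy":0,"dz":-2,"turn":0,"fingers":1}
  ]
}}

```text
clock: 13.38
position: [0.5393, 0.096, 0.2915]
ee_rot: [-0.032, 0.896, -0.442, 0.035]
contact_force: [-2.7, -0.7, 6.2]
width: 0.0001
```

Emit:
{"method": "play_rows", "body": {
  "series": [
    {"dx":0,"dy":0,"dz":-2,"turn":0,"fingers":1},
    {"dx":0,"dy":0,"dz":-2,"turn":0,"fingers":1}
  ]
}}

```text
clock: 13.55
position: [0.5393, 0.0959, 0.2903]
ee_rot: [-0.033, 0.896, -0.442, 0.036]
contact_force: [-2.3, 0.1, 5.5]
width: -0.0002
```

Emit:
{"method": "play_rows", "body": {
  "series": [
    {"dx":0,"dy":0,"dz":-2,"turn":0,"fingers":1}
  ]
}}

```text
clock: 13.63
position: [0.5393, 0.096, 0.2897]
ee_rot: [-0.034, 0.896, -0.442, 0.037]
contact_force: [-2.4, -0.6, 4.9]
width: -0.0004
```

Emit:
{"method": "play_rows", "body": {
  "series": [
    {"dx":0,"dy":0,"dz":-2,"turn":0,"fingers":1}
  ]
}}

```text
clock: 13.72
position: [0.5393, 0.096, 0.2891]
ee_rot: [-0.034, 0.896, -0.442, 0.037]
contact_force: [-2.1, 0.3, 6.6]
width: -0.0002
```

Emit:
{"method": "play_rows", "body": {
  "series": [
    {"dx":0,"dy":0,"dz":-2,"turn":0,"fingers":1}
  ]
}}

```text
clock: 13.8
position: [0.5392, 0.096, 0.2885]
ee_rot: [-0.034, 0.896, -0.442, 0.038]
contact_force: [-3.1, -0.2, 5.9]
width: 0.0002
```

Emit:
{"method": "play_rows", "body": {
  "series": [
    {"dx":0,"dy":0,"dz":-2,"turn":0,"fingers":1}
  ]
}}

```text
clock: 13.88
position: [0.5392, 0.096, 0.2879]
ee_rot: [-0.035, 0.896, -0.442, 0.039]
contact_force: [-1.4, -0.3, 5.6]
width: -0.0002
```

Emit:
{"method": "play_rows", "body": {
  "series": [
    {"dx":0,"dy":0,"dz":-2,"turn":0,"fingers":1},
    {"dx":0,"dy":0,"dz":-2,"turn":0,"fingers":1}
  ]
}}

```text
clock: 14.05
position: [0.5392, 0.0959, 0.2875]
ee_rot: [-0.035, 0.896, -0.441, 0.041]
contact_force: [-3.3, -0.2, 9.7]
width: 0.0002
```

Emit:
{"method": "play_rows", "body": {
  "series": [
    {"dx":0,"dy":0,"dz":-2,"turn":0,"fingers":1},
    {"dx":0,"dy":0,"dz":-2,"turn":0,"fingers":1}
  ]
}}

```text
clock: 14.22
position: [0.5392, 0.096, 0.2875]
ee_rot: [-0.036, 0.896, -0.441, 0.043]
contact_force: [-3.1, 0.3, 8.5]
width: -0.0
```

Emit:
{"method": "play_rows", "body": {
  "series": [
    {"dx":0,"dy":0,"dz":-2,"turn":0,"fingers":1},
    {"dx":0,"dy":0,"dz":-2,"turn":0,"fingers":1}
  ]
}}

```text
clock: 14.38
position: [0.5391, 0.096, 0.2876]
ee_rot: [-0.037, 0.896, -0.441, 0.044]
contact_force: [-2.9, -0.8, 7.2]
width: -0.0
```

```bash
python3 st.py
```

```text
14.3833 [0.5391 0.096  0.2876] F [-2.9 -0.8  7.2] M [-0.069  0.507  0.082] yaw deg -52.58 w -4.218426168083181e-05 z [ 0.113  0.028 -0.993] q6 0.944
```

Motion stopped at z 0.2875 (tip at about 0.2765, home is 0.276). I press a little harder to tell a hard stop from a spring.

Emit:
{"method": "play_rows", "body": {
  "series": [
    {"dx":0,"dy":0,"dz":-2.6,"turn":0,"fingers":1}
  ]
}}

```text
clock: 14.47
position: [0.5391, 0.096, 0.2875]
ee_rot: [-0.038, 0.896, -0.441, 0.046]
contact_force: [-5.7, -0.2, 13.3]
width: -0.0001
```

Emit:
{"method": "play_rows", "body": {
  "series": [
    {"dx":0,"dy":0,"dz":-3.2,"turn":0,"fingers":1}
  ]
}}

```text
clock: 14.55
position: [0.5391, 0.096, 0.2875]
ee_rot: [-0.039, 0.896, -0.441, 0.047]
contact_force: [-5.9, -0.1, 16.5]
width: -0.0001
```

Emit:
{"method": "play_rows", "body": {
  "series": [
    {"dx":0,"dy":0,"dz":-3.6,"turn":0,"fingers":1}
  ]
}}

```text
clock: 14.63
position: [0.5391, 0.096, 0.2874]
ee_rot: [-0.039, 0.896, -0.441, 0.049]
contact_force: [-6.2, -0.6, 17.1]
width: -0.0
```

17 N with no travel, so this is the hard end stop and not the spring. Now let go and retreat.

Emit:
{"method": "play_rows", "body": {
  "series": [
    {"dx":0,"dy":0,"dz":15,"turn":0,"fingers":1},
    {"dx":0,"dy":0,"dz":30,"turn":0,"fingers":1},
    {"dx":0,"dy":0,"dz":30,"turn":0,"fingers":1},
    {"dx":0,"dy":0,"dz":30,"turn":0,"fingers":1},
    {"dx":-20,"dy":-30,"dz":0,"turn":0,"fingers":1},
    {"dx":-20,"dy":-30,"dz":0,"turn":0,"fingers":1},
    {"dx":-20,"dy":-30,"dz":0,"turn":0,"fingers":1},
    {"dx":-20,"dy":-30,"dz":0,"turn":0,"fingers":1},
    {"dx":-20,"dy":-30,"dz":0,"turn":0,"fingers":1},
    {"dx":-10,"dy":-30,"dz":0,"turn":0,"fingers":1},
    {"dx":0,"dy":-30,"dz":0,"turn":0,"fingers":1},
    {"dx":0,"dy":-30,"dz":0,"turn":0,"fingers":1},
    {"dx":0,"dy":0,"dz":0,"turn":0,"fingers":1}
  ]
}}

```text
clock: 15.72
position: [0.4232, -0.1507, 0.403]
ee_rot: [-0.04, 0.897, -0.436, 0.057]
contact_force: [0.2, -0.2, 0.5]
width: -0.0004
```

```bash
python3 - <<'E'
from h import *
d=get_image("side"); t=get_image("top"); o=cv2.imread("pics/side0.png")[:,:,::-1]
c=lambda im:cv2.resize(im[165:290,225:335,::-1],None,fx=3.4,fy=4)
cv2.imwrite("pics/4.png",np.hstack([c(o),c(d["pixels"])]))
p0=np.array([.541,.0948,.302]); 
for g in(.007,.0171,.026): print(g,proj(d,p0-[0,0,g]))
for n,im in(("before",o),("now",d["pixels"])):
    g=cv2.cvtColor(np.ascontiguousarray(im),cv2.COLOR_RGB2GRAY); print(n); print(g[190:208,272:284])
print(get_state()["position"])
E
```

```text
0.007 [[277.99492512 196.16564628]]
0.0171 [[277.91484645 198.57017391]]
0.026 [[277.84483645 200.67236882]]
before
[[165 166 165 166 164 165 165 165 165 165 164 163]
 [165 165 165 164 163 163 163 164 165 165 163 163]
 [164 163 161 158 154 152 154 158 161 163 163 163]
 [160 151 142 135 128 124 129 137 146 155 161 163]
 [149 127 105  91  82  80  84  97 115 137 154 162]
 [133  98  65  47  41  39  43  55  80 115 144 159]
 [120  77  43  28  26  26  28  33  57  99 136 157]
 [117  73  38  27  26  26  25  29  50  93 135 160]
 [127  86  50  30  24  24  28  35  60 101 141 163]
 [144 112  78  49  32  27  41  60  89 124 153 168]
 [160 141 113  79  50  45  69  99 126 148 165 172]
 [168 158 137 105  70  65  96 131 153 165 171 173]
 [168 156 136 108  77  74 103 137 159 169 172 173]
 [156 136 112  89  71  71  90 121 146 160 168 172]
 [138 111  87  71  65  65  74  95 122 144 159 168]
 [125  99  79  69  66  66  70  82 106 133 153 166]
 [130 108  91  80  76  76  81  93 113 137 156 167]
 [150 135 118 104  97  98 107 120 135 151 163 170]]
now
[[164 163 164 163 163 163 163 163 163 163 163 161]
 [164 164 
[... 195 characters left out ...]
[164 164 164 164 164 165 164 165 166 166 164 163]
 [164 163 162 160 160 159 159 161 164 166 165 163]
 [164 158 151 146 143 142 143 151 161 166 168 167]
 [158 144 127 114 108 107 113 130 147 160 167 169]
 [148 122  92  72  64  64  74  92 118 145 163 170]
 [130  93  61  41  34  33  38  55  86 125 154 167]
 [115  72  40  27  26  25  26  34  62 105 144 165]
 [116  70  35  24  25  25  24  28  52  95 138 163]
 [123  77  38  25  23  23  24  32  57 101 140 164]
 [130  84  46  29  23  25  28  41  71 112 146 165]
 [133  93  61  44  38  38  44  61  90 126 155 168]
 [139 108  85  69  63  64  73  89 113 141 161 171]
 [152 134 116 102  96  98 111 126 142 157 168 172]]
[ 0.4232434  -0.14666225  0.40320711]
```

View pics/4.png

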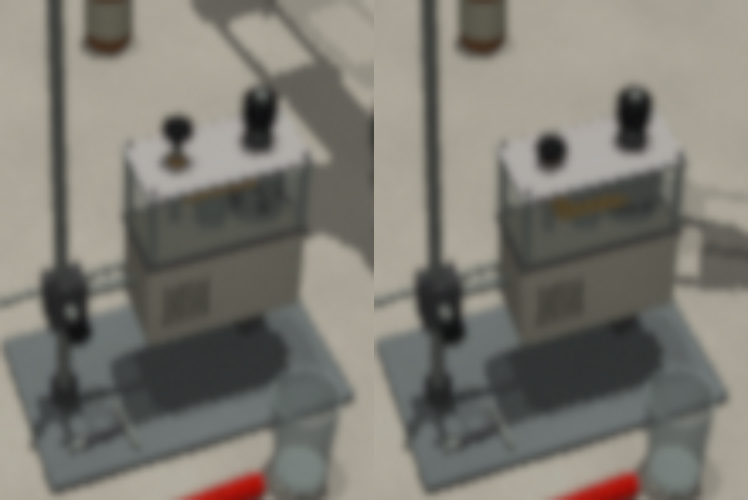

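The right half (now) shows the knob sitting low on the deck. Its top edge dropped about 4.5 px from row 194, which is about 19 mm (7 mm to about 26 mm). The beaker, key and screwdriver look unmoved. I hand the job in.

```bash
python3 -c "
from h import *
print(sign_off()); print(get_state()['clock'])"
```

```text
the job is handed in; nothing more can be done
None
the job is handed in; nothing more can be done
```

The stirrer is in slow gear, with the knob pushed to its end stop and let go. I handed the job in at about 16 s of the 69 s allowed; no verdict was reported.

- **Easing the knob down:** the teeth met at about 16 mm of push. I wound the fork spring up about 2.4 mm at 13 N, then left the knob there.
- **Rocking the wheel:** I gripped it at 20 N and turned it about 30°. The moment first fell (probably the drop-in), then rose to 0.28 Nm and held at 0.20 Nm at rest, so I took the teeth as caught. I backed off about 7° into the play. I did not test the other flank separately.
- **Pressing home:** only drag resisted, about 6 N as read by the sensor. The knob then stopped hard, with 17 N giving no further travel.
- **Last checks:** in the side view the knob sits about 19 mm lower than at the start, or about 26 mm of push by estimate. It was still down about 1 s after release, and the arm was touching nothing.
- **Bystanders:** by eye, the beaker, chuck key, bottle and screwdriver look unmoved in the cropped before/after picture. I did not measure them, and I did not check the dish, paddle and tip box at the end; the arm did not go near them.
- **Disagreements:**
    - The sensor read about 6 N where the knob's drag is stated as 8 N.
    - The tool slowly tilted by about 7° under load, with no visible effect on the job.
    - The network mistook the bottle for the bearing once, which I caught and discarded.

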